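# Lock the strip-cutting stop with the red drop pin

## Task

Take the drop pin with the red grip out of the wooden rack and put it, point down, into the single lock hole in the floor of the channel on the blue stop block, fully home so that its steel collar lies flat on both channel rims, then let go. Leave the black pin in the rack and the blue glass tile on the jig where they are.

Things in the scene. Friction and masses are not known exactly. Their poses are not given: they have to be found in the camera images.
- red_pin: Drop pin, 100 to 210 g, red grip, standing in a wooden rack; lift it 45 mm to free it. Origin: centre of its steel collar's underside, 55 mm above the worktop; z up along the pin. Collar 44 mm wide, 0 to 6 mm; grip 28 mm diameter, 6 to 51 mm above the origin; steel shank 14 mm diameter, reaching 45 mm below the origin, its last 10 mm tapered to 6 mm.
- black_pin: The same pin with a black grip, parked in the rack's other hole; same sizes and origin. It stays there. The rack is a fixed block 70 x 170 x 55 mm high with two 24 mm holes 100 mm apart along its length; which pin is in which hole varies.
- lock_hole (a point): Point on the hole's axis, level with the rims, 62 mm above the worktop: the pin's origin is here when home. Blue block 70 x 120 mm, fixed on a base plate; on it two rims 20 mm wide with a channel 30 mm wide, 10 mm deep between. Upright hole 26 mm wide, 42 mm deep in the channel floor, 25 mm off the block's middle. z up, y along the channel towards its end nearer the hole.
- glass_tile: Blue glass tile with white dots, 54 x 54 x 10 mm, lying on the front part (towards the robot) of the jig's aluminium base plate (150 x 200 x 10 mm). Origin: centre of its underside. It stays there.
Things that resemble listed ones, but are neither listed nor needed, are in the scene too. There is more than one size of the red_pin; the job needs the smallest.

How it is judged:
By the outcome, as a careful person would: the job done as asked, in the order asked, and still so for the second after the job is handed in, with the robot touching nothing.
It also fails if it takes over 42 s, if anything falls off the work surface, if the arm or the gripper's body presses on something with over 40 N, if the wrist force passes 120 N, or if a joint passes its speed limit or range.

## Robot

A 7-joint arm with a two-finger parallel gripper is mounted at the origin on a cart in front of the work surface, level with it; the furniture and walls round the work are solid. World frame = base frame: x ahead of the robot, y to its left, z up, the work surface at z = 0. Lengths are in m, angles in rad, forces in N, time in s.
With the tool pointing down it reaches from about 0.35 to 0.9 m from the base axis. Payload 7.2 kg.
Tool frame: the origin (TCP) lies midway between the tips of the shut fingers; the grasp point (between the pads) lies 19 mm behind it; z points along the fingers, y is the line along which they close (so a half turn about z gives the same grasp; the last joint's range is limited). The gripper opens to 85 mm and grips with 20 to 120 N. Pads are 22 mm wide; open, the fingers measure 114 mm over their backs; the gripper's body (76 mm by 85 mm) begins 54 mm behind the grasp point. The pads swing forward as they close: fully open they stand 13 mm farther back than shut.
Start: joints at [1.137, 0.411, -0.013, 1.596, 0.006, 1.134, -0.082], TCP at [0.224, -0.584, 0.231] pointing down, gripper open.
Joint ranges: [-2.95, 2.95], [-0.29, 1.99], [-1.47, 1.44], [0.14, 2.54], [-1.03, 4.17], [0.13, 1.85], [-2.86, 2.86]. Speed limits (rad/s): [2.39, 2.39, 3.01, 3.01, 3.14, 3.14, 3.14].

## Interface

Orientations are given as a unit quaternion [w, x, y, z].
In Python, from workcell import env gives the robot as it stands.
- The arm moves only by the tool drive_tool, never from a script. Its argument "steps" is a list of rows, each an object of numbers: "tx", "ty", "tz": the shift along the tool's x, y, z in m; "wx", "wy", "wz": the turn, a rotation vector about the tool's x, y, z in rad. A call has 1 to 12 rows; each row shifts and turns the commanded pose from where the row before left it, along the tool's axes as they then stand; what a row does not reach is not made up. A row lasts 1/8 s, in which the tool goes at most 62.5 mm and 10.7 degrees, less where a joint would pass 70% of its speed; a pose out of reach is approached as far as the arm can. A call is refused whole if a number of a shift passes 0.0625 or a number of a turn 0.188, either way. A call with a gripper value outside its range is refused whole. "gripper" is the closure in counts, from 0 (fully open) to 255 (shut), set as the call begins (left out, the last holds). The fingers move at their own pace and stop on an object; "grip_force" is the grip in N (left out, the last holds). Time passes only in rows, so rows that do not move let the fingers close. It gives the time, the measured TCP pose, the force, the opening and the grip force at its end, in the units of the state.
- env.observe(): the state, without advancing time (a new reading comes with each control period).
- env.read_camera(name): name is "scene" or "top" or "wrist"; returns the picture (420x560x3 uint8, red, green, blue); there is no depth.
- env.camera_info(name): a dict with "fx", "fy", "cx", "cy" (pixels), "camera_from_world" (4x4, takes a point from world to camera coordinates). Camera axes: x right, y up, looking along -z (the intrinsics and any distortion apply to the point x, -y, -z); pixel columns grow to the right and rows downward; lengths in m; the calibration is good to about 2 mm. A picture is of the moment at which its call begins: read the wrist's pose just before it. camera_info takes no time and is no camera call; for the wrist camera it gives the pose at the moment of the call.
- env.job_done(): hands the job in; it is judged then, once.
The state is a dict: "clock": time; "joint_positions": joint angles; "qd": joint speeds; "joint_torque": joint torques, N m; "tool_pos": TCP position; "tool_rot": TCP orientation; "ft_force": force on the tool from outside, world axes, zero at the start; "moment": the same for the moment, N m; "gripper_width": opening from 0.0 (shut) to 1.0 (fully open); "grip_force": force on a finger pad.
Only numpy, scipy, OpenCV 4.12 (cv2) and the standard library are available. Lean on these libraries where they do the work, as an engineer would, in place of code of your own. Each camera call takes 0.05 s, during which the arm holds its last target. There are 200 camera calls.

## Working session

There is one attempt and no reset: what is moved stays moved. The work goes in short steps, Python scripts to look and compute and a tool call to move; the robot and the scene stay as the last step left them, time stands still between calls to the robot, and variables do not carry over. Pictures are saved under pics/ and viewed, at most 10 in all, crops included, and the job is handed in when it is done.

Besides the shell and the picture viewer there is one more tool, called after "Emit:" by a JSON object that holds its "method" and its "body". drive_tool: Moves the arm, as the interface text tells. Its arguments: {"type":"object","properties":{"steps":{"type":"array"},"gripper":{"type":"number"},"grip_force":{"type":"number"}},"required":["steps"]}

```bash
mkdir -p pics; cat > h.py <<'E'
import numpy as np, cv2
from workcell import env
def shot(n,f):
    im=env.read_camera(n); cv2.imwrite('pics/'+f,im[:,:,::-1]); return im
def ray(n,u,v,z,info=None):
    i=info or env.camera_info(n); M=np.linalg.inv(np.array(i['camera_from_world']))
    d=np.array([(u-i['cx'])/i['fx'],-(v-i['cy'])/i['fy'],-1.])
    d=M[:3,:3]@d; o=M[:3,3]; return o+d*(z-o[2])/d[2]
def proj(n,p):
    i=env.camera_info(n); c=np.array(i['camera_from_world'])@np.r_[p,1]
    return i['cx']+i['fx']*c[0]/-c[2], i['cy']-i['fy']*c[1]/-c[2]
E
python3 - <<'E'
from h import *
a=shot('top','top.png');b=shot('scene','scene.png')
for n in ('top','scene'):
    i=env.camera_info(n);print({k:(np.round(v,3).tolist()) for k,v in i.items() if not isinstance(v,str)})
s=env.observe();print(s)
E
```

```text
{'fx': 459.26, 'fy': 459.26, 'cx': 283.285, 'cy': 208.261, 'camera_from_world': [[0.019, -0.999, 0.041, 0.025], [0.99, 0.025, 0.141, -0.531], [-0.142, 0.038, 0.989, -1.006], [0.0, 0.0, 0.0, 1.0]]}
{'fx': 402.161, 'fy': 402.161, 'cx': 282.795, 'cy': 209.917, 'camera_from_world': [[0.833, -0.553, -0.004, -0.403], [0.311, 0.464, 0.829, -0.24], [-0.456, -0.692, 0.559, -0.632], [0.0, 0.0, 0.0, 1.0]]}
{'clock': 0.1, 'joint_positions': array([ 1.13678399,  0.41182741, -0.01272595,  1.59692196,  0.00565008,
        1.13429401, -0.08221564]), 'qd': array([ 3.36760231e-04,  1.22363830e-04, -4.41607440e-04, -8.34659398e-04,
        1.93497351e-03,  2.51919542e-05, -1.52146581e-03]), 'joint_torque': array([ 3.74609910e-03, -6.01828909e+01,  6.84975330e-01, -3.00090122e+01,
        1.40603405e-02,  6.44959728e-03, -1.83121290e-05]), 'tool_pos': array([ 0.22337518, -0.5832665 ,  0.23054814]), 'tool_rot': array([-6.79737253e-04,  9.83315151e-01,  1.81908803e-01, -1.96503202e-04]), 'ft_force': array([ 0.16428484, -0.17343297, -0.11635877]), 'moment': array([-0.02965855,  0.0271811 ,  0.00483297]), 'grip_force': 0.0, 'gripper_width': 1.00040680244658}
```

View pics/top.png

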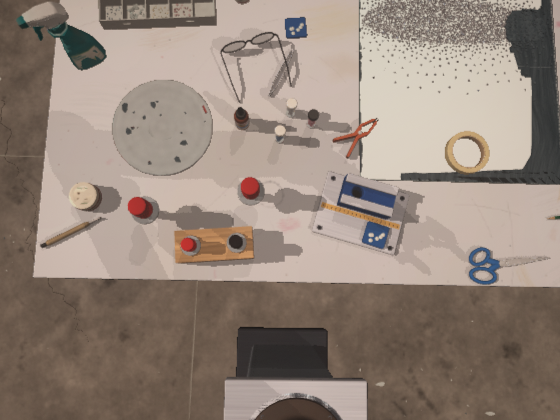

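View pics/scene.png

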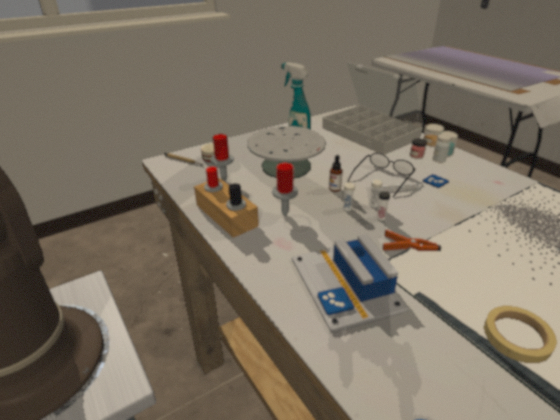

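Candidates for the red pin in top view are (190,245) in the rack, (140,208) standing free and (250,188) standing free. The rack one looks smallest and fits "standing in a wooden rack". The blue stop block is at about (367,195), the glass tile at (377,235), and a loose look-alike tile at (296,28). I'll confirm in one enlarged crop.

```bash
python3 - <<'E'
from h import *
im=cv2.imread('pics/top.png')
a=cv2.resize(im[170:270,120:260],None,fx=4,fy=4,interpolation=3)
b=cv2.resize(im[165:260,300:420],None,fx=4,fy=4,interpolation=3)
cv2.imwrite('pics/cropA.png',a)
c=cv2.resize(im[165:260,305:415],None,fx=6,fy=6,interpolation=3);cv2.imwrite('pics/cropB.png',c)
for p in [(190,245),(140,208),(250,188)]: print(p,ray('top',*p,.10))
print(ray('top',367,195,.062))
E
```

```text
(190, 245) [0.43875487 0.23237825 0.1       ]
(140, 208) [0.51418889 0.34052349 0.1       ]
(250, 188) [0.56320809 0.11083719 0.1       ]
[ 0.56143818 -0.14991714  0.062     ]
```

View pics/cropA.png

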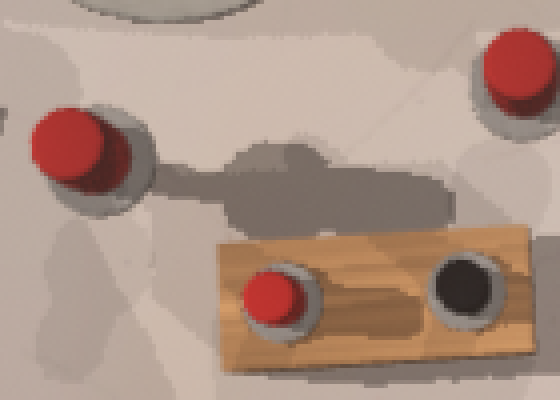

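View pics/cropB.png

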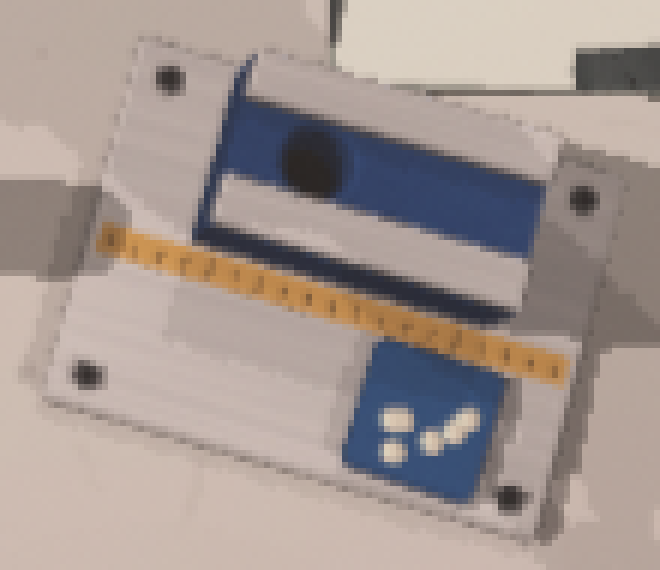

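Crop A shows the rack's red pin as clearly the smallest: its collar is about 20 px ≈ 42 mm against about 27 px for the free-standing ones. Its grip top is at (188.7,244.4) and its collar at about (191,245.3). Crop B shows the lock hole at (357.2,191.9), in the channel's left part, and the tile at (376,235).

```bash
cat >> h.py <<'E'
from scipy.spatial.transform import Rotation as R
def tool(): 
    s=env.observe(); q=s['tool_rot']; return np.array(s['tool_pos']),R.from_quat([q[1],q[2],q[3],q[0]])
def delta(p):
    t,r=tool(); return np.round(r.inv().apply(np.array(p)-t),4)
E
python3 - <<'E'
from h import *
print('top',ray('top',188.6,244.4,.106),'collar',ray('top',191.2,245.4,.061),'blk',ray('top',236,243,.061))
h=ray('top',357.2,191.9,.052);print('hole',h)
a=ray('top',305+253/6,165+50/6,.062);b=ray('top',305+560/6,165+135/6,.062);print('rim',a,b,np.linalg.norm(a-b))
print(delta([.42,-.1,.25]),delta([.44,.235,.25])-delta([.42,-.1,.25]), tool()[1].as_matrix().round(3))
print(env.camera_info('wrist')['camera_from_world'])
E
```

```text
top [0.43958618 0.23435566 0.106     ] collar [0.44021588 0.23604183 0.061     ] blk [0.44756768 0.13914643 0.061     ]
hole [ 0.5697504  -0.12983592  0.052     ]
rim [ 0.60978933 -0.10519014  0.062     ] [ 0.58047118 -0.22122897  0.062     ] 0.11968527214024159
[ 0.3565 -0.381  -0.019 ] [ 0.1385 -0.3056  0.0004] [[ 0.934  0.358 -0.001]
 [ 0.358 -0.934  0.001]
 [-0.    -0.001 -1.   ]]
[[ 0.35760028 -0.93387372 -0.00138665 -0.62275911]
 [ 0.88561568  0.33959164 -0.31680022  0.0397985 ]
 [ 0.29632229  0.11205981  0.94849127 -0.3813361 ]
 [ 0.          0.          0.          1.        ]]
```

Emit:
{"method": "drive_tool", "body": {"steps": [{"tx":0.0417,"ty":-0.0315,"tz":-0.002},{"tx":0.0417,"ty":-0.0315,"tz":-0.002},{"tx":0.0417,"ty":-0.0315,"tz":-0.002},{"tx":0.0417,"ty":-0.0315,"tz":-0.002},{"tx":0.0417,"ty":-0.0315,"tz":-0.002},{"tx":0.0417,"ty":-0.0315,"tz":-0.002},{"tx":0.0417,"ty":-0.0315,"tz":-0.002},{"tx":0.0417,"ty":-0.0315,"tz":-0.002},{"tx":0.0417,"ty":-0.0315,"tz":-0.002},{"tx":0.0417,"ty":-0.0315,"tz":-0.002},{"tx":0},{"tx":0}], "gripper": 0, "grip_force": 40}}

```text
schema error: expected keys tx, ty, tz, wx, wy, wz
```

```bash
python3 - <<'E'
from h import *
import pickle
i=env.camera_info('wrist');pickle.dump(i,open('w1.pkl','wb'))
shot('wrist','w1.png');print(tool()[0],delta([.44,.235,.25]),proj('wrist',[.5697,-.1298,.052]))
E
```

```text
[ 0.22340087 -0.58331505  0.23065125] [ 0.495  -0.6867 -0.0186] (np.float64(-226.64707527861367), np.float64(-610.8171639436966))
```

View pics/w1.png

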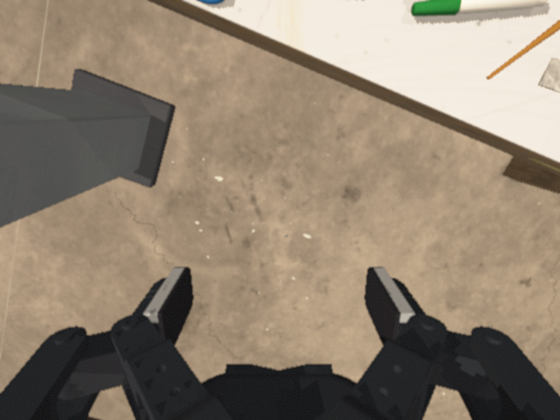

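The move was refused because every row needs all six keys. The picture only shows the floor at the start pose, with the fingertips at about (175,290) and (385,290).

Emit:
{"method": "drive_tool", "body": {"steps": [{"tx":0.0417,"ty":-0.0315,"tz":-0.002,"wx":0,"wy":0,"wz":0},{"tx":0.0417,"ty":-0.0315,"tz":-0.002,"wx":0,"wy":0,"wz":0},{"tx":0.0417,"ty":-0.0315,"tz":-0.002,"wx":0,"wy":0,"wz":0},{"tx":0.0417,"ty":-0.0315,"tz":-0.002,"wx":0,"wy":0,"wz":0},{"tx":0.0417,"ty":-0.0315,"tz":-0.002,"wx":0,"wy":0,"wz":0},{"tx":0.0417,"ty":-0.0315,"tz":-0.002,"wx":0,"wy":0,"wz":0},{"tx":0.0417,"ty":-0.0315,"tz":-0.002,"wx":0,"wy":0,"wz":0},{"tx":0.0417,"ty":-0.0315,"tz":-0.002,"wx":0,"wy":0,"wz":0},{"tx":0.0417,"ty":-0.0315,"tz":-0.002,"wx":0,"wy":0,"wz":0},{"tx":0.0417,"ty":-0.0315,"tz":-0.002,"wx":0,"wy":0,"wz":0},{"tx":0,"ty":0,"tz":0,"wx":0,"wy":0,"wz":0},{"tx":0,"ty":0,"tz":0,"wx":0,"wy":0,"wz":0}], "gripper": 0, "grip_force": 40}}

```text
clock: 1.65
tool_pos: [0.4999, -0.1407, 0.2509]
tool_rot: [0.0, 0.983, 0.182, -0.0]
ft_force: [-0.6, -1.0, -0.7]
gripper_width: 0.997
grip_force: 0.0
```

```bash
python3 - <<'E'
from h import *
import pickle
i=env.camera_info('wrist');pickle.dump(i,open('w2.pkl','wb'))
shot('wrist','w2.png');print(tool()[0],delta([.44,.235,.25]),proj('wrist',[.5697,-.1298,.052]))
E
```

```text
[ 0.49961701 -0.14137553  0.25097521] [ 0.0785 -0.3729  0.0009] (np.float64(292.80369915740476), np.float64(121.42529349223581))
```

View pics/w2.png

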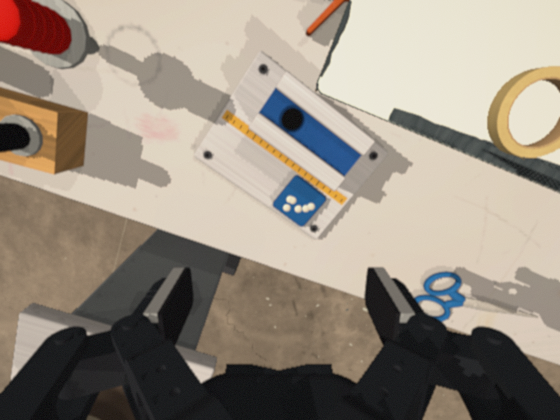

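The wrist view shows the lock hole at about (291.5,119.5), where (292.8,121.4) was predicted, so they agree to about 2 mm. Moving to look at the pin.

Emit:
{"method": "drive_tool", "body": {"steps": [{"tx":0.0015,"ty":-0.054,"tz":0,"wx":0,"wy":0,"wz":0},{"tx":0.0015,"ty":-0.054,"tz":0,"wx":0,"wy":0,"wz":0},{"tx":0.0015,"ty":-0.054,"tz":0,"wx":0,"wy":0,"wz":0},{"tx":0.0015,"ty":-0.054,"tz":0,"wx":0,"wy":0,"wz":0},{"tx":0.0015,"ty":-0.054,"tz":0,"wx":0,"wy":0,"wz":0},{"tx":0.0015,"ty":-0.054,"tz":0,"wx":0,"wy":0,"wz":0},{"tx":0.0015,"ty":-0.054,"tz":0,"wx":0,"wy":0,"wz":0},{"tx":0,"ty":0,"tz":0,"wx":0,"wy":0,"wz":0},{"tx":0,"ty":0,"tz":0,"wx":0,"wy":0,"wz":0}]}}

```text
clock: 2.82
tool_pos: [0.3754, 0.2148, 0.2511]
tool_rot: [0.0, 0.983, 0.181, -0.0]
ft_force: [0.2, 0.2, -1.4]
gripper_width: 1.006
grip_force: 0.0
```

```bash
python3 - <<'E'
from h import *
import pickle
i2=pickle.load(open('w2.pkl','rb'));print('hole',ray('wrist',291.5,119.5,.052,i2))
i=env.camera_info('wrist');pickle.dump(i,open('w3.pkl','wb'))
im=shot('wrist','w3.png');print(tool()[0],proj('wrist',[.4396,.2344,.106]),proj('wrist',[.440,.236,.061]))
hsv=cv2.cvtColor(im,cv2.COLOR_RGB2HSV)
m=((hsv[...,0]<8)|(hsv[...,0]>172))&(hsv[...,1]>180)&(hsv[...,2]>170)
n,l,s,c=cv2.connectedComponentsWithStats(m.astype(np.uint8))
for k in range(1,n):
    if s[k,4]>150: print(s[k],c[k],ray('wrist',*c[k],.106,i))
E
```

```text
hole [ 0.57128747 -0.12690596  0.052     ]
[0.37561133 0.21450638 0.25109076] (np.float64(284.4268611868868), np.float64(126.95729481980595)) (np.float64(282.33133532239646), np.float64(123.58250854007322))
[ 432    3   84   54 2703] [480.90566038  29.39437662] [0.57202804 0.10913169 0.106     ]
[265 107  28  29 645] [278.61550388 120.64651163] [0.44271583 0.24180163 0.106     ]
```

View pics/w3.png

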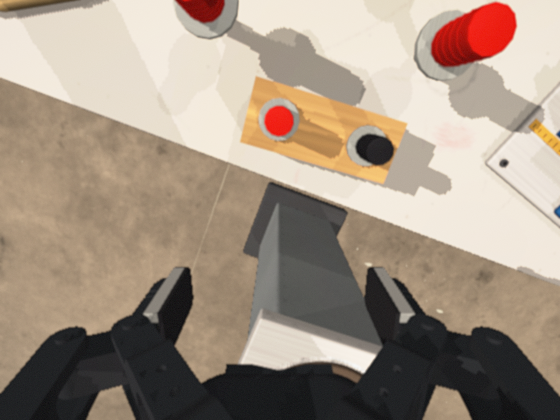

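Wrist view: red grip top at (278.6,120.6) with its collar ring at about (279.5,119.5), and the black pin at (374,149). This is about 7 mm from the top-camera estimate, so I'll arbitrate with the scene camera and the bigger features.

```bash
python3 - <<'E'
from h import *
import pickle
i=pickle.load(open('w3.pkl','rb'))
print('collar w',ray('wrist',279.5,119.5,.061,i),{k:v for k,v in i.items() if k!='camera_from_world'})
print('keys',{k:v for k,v in env.camera_info('top').items() if k!='camera_from_world'})
im=cv2.imread('pics/scene.png')
cv2.imwrite('pics/cropS.png',np.hstack([cv2.resize(im[155:215,185:255],None,fx=5.5,fy=5.5,interpolation=3),cv2.resize(im[230:290,320:390],None,fx=5.5,fy=5.5,interpolation=3)]))
for p in [(.4396,.2344,.106),(.4427,.2418,.106),(.4400,.236,.061),(.5697,-.1298,.052),(.5713,-.1269,.052)]: print(p,np.round(proj('scene',p),1))
E
```

```text
collar w [0.44261721 0.24069754 0.061     ] {'fx': 301.3837196158661, 'fy': 301.3837196158661, 'cx': 278.4960378125588, 'cy': 209.25477700548547}
keys {'fx': 459.26013306365206, 'fy': 459.26013306365206, 'cx': 283.28523895256234, 'cy': 208.26079572952253}
(0.4396, 0.2344, 0.106) [211.3 169.9]
(0.4427, 0.2418, 0.106) [211.1 168.3]
(0.44, 0.236, 0.061) [213.1 186.2]
(0.5697, -0.1298, 0.052) [357.3 251.5]
(0.5713, -0.1269, 0.052) [356.9 250.4]
```

View pics/cropS.png

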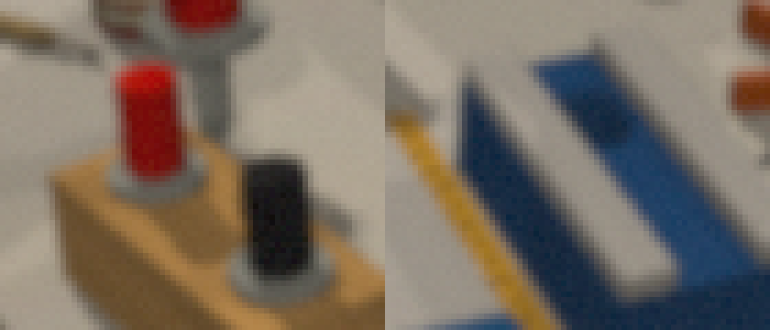

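The scene crop puts the grip top at (211.7,169.0) and the hole at (359,250). Both lie between the two estimates, so I'll use the means: pin (0.441,0.238), hole (0.5707,-0.128).

Emit:
{"method": "drive_tool", "body": {"steps": [{"tx":0.035,"ty":0.001,"tz":0,"wx":0,"wy":0,"wz":0},{"tx":0.0345,"ty":0.001,"tz":0,"wx":0,"wy":0,"wz":0},{"tx":0,"ty":0,"tz":0.035,"wx":0,"wy":0,"wz":0},{"tx":0,"ty":0,"tz":0.035,"wx":0,"wy":0,"wz":0},{"tx":0,"ty":0,"tz":0.035,"wx":0,"wy":0,"wz":0},{"tx":0,"ty":0,"tz":0.035,"wx":0,"wy":0,"wz":0},{"tx":0,"ty":0,"tz":0.025,"wx":0,"wy":0,"wz":0},{"tx":0,"ty":0,"tz":0.016,"wx":0,"wy":0,"wz":0},{"tx":0,"ty":0,"tz":0,"wx":0,"wy":0,"wz":0},{"tx":0,"ty":0,"tz":0,"wx":0,"wy":0,"wz":0}]}}

```text
clock: 4.12
tool_pos: [0.4412, 0.2393, 0.0711]
tool_rot: [-0.0, 0.983, 0.182, 0.001]
ft_force: [0.2, -0.5, -0.3]
gripper_width: 1.0
grip_force: 0.0
```

Emit:
{"method": "drive_tool", "body": {"steps": [{"tx":0,"ty":0,"tz":0,"wx":0,"wy":0,"wz":0},{"tx":0,"ty":0,"tz":0,"wx":0,"wy":0,"wz":0},{"tx":0,"ty":0,"tz":0,"wx":0,"wy":0,"wz":0},{"tx":0,"ty":0,"tz":0,"wx":0,"wy":0,"wz":0},{"tx":0,"ty":0,"tz":0,"wx":0,"wy":0,"wz":0},{"tx":0,"ty":0,"tz":0,"wx":0,"wy":0,"wz":0},{"tx":0,"ty":0,"tz":0,"wx":0,"wy":0,"wz":0},{"tx":0,"ty":0,"tz":0,"wx":0,"wy":0,"wz":0},{"tx":0,"ty":0,"tz":0,"wx":0,"wy":0,"wz":0},{"tx":0,"ty":0,"tz":0,"wx":0,"wy":0,"wz":0}], "gripper": 255, "grip_force": 40}}

```text
clock: 5.38
tool_pos: [0.4407, 0.2395, 0.0707]
tool_rot: [0.0, 0.983, 0.182, 0.0]
ft_force: [-1.3, -0.5, 5.9]
gripper_width: 0.316
grip_force: 39.1
```

Gripped at about 27 mm opening, which fits the 28 mm grip. Lifting.

Emit:
{"method": "drive_tool", "body": {"steps": [{"tx":0,"ty":0,"tz":-0.01,"wx":0,"wy":0,"wz":0},{"tx":0,"ty":0,"tz":-0.02,"wx":0,"wy":0,"wz":0},{"tx":0,"ty":0,"tz":-0.03,"wx":0,"wy":0,"wz":0},{"tx":0,"ty":0,"tz":-0.04,"wx":0,"wy":0,"wz":0},{"tx":0,"ty":0,"tz":-0.04,"wx":0,"wy":0,"wz":0},{"tx":0,"ty":0,"tz":-0.02,"wx":0,"wy":0,"wz":0},{"tx":0,"ty":0,"tz":0,"wx":0,"wy":0,"wz":0},{"tx":0,"ty":0,"tz":0,"wx":0,"wy":0,"wz":0}]}}

```text
clock: 6.38
tool_pos: [0.44, 0.2389, 0.2294]
tool_rot: [0.0, 0.983, 0.182, -0.001]
ft_force: [-0.7, 0.5, -0.4]
gripper_width: 0.312
grip_force: 39.4
```

```bash
python3 - <<'E'
from h import *
shot('wrist','w4.png');s=env.observe();print(s['ft_force'],s['gripper_width']);print(delta([.5707,-.128,.231]))
im=shot('scene','s4.png'); cv2.imwrite('pics/s4c.png',cv2.resize(im[80:260,130:330,::-1],None,fx=3,fy=3,interpolation=3))
w=cv2.imread('pics/w4.png');cv2.imwrite('pics/v4.png',np.hstack([cv2.resize(w,(400,300)),cv2.resize(im[80:260,120:360,::-1],(400,300),interpolation=3)]))
E
```

```text
[-0.48212483 -0.84156631 -1.87909293] 0.31692085730743574
[-0.0091  0.3894 -0.0018]
```

View pics/v4.png

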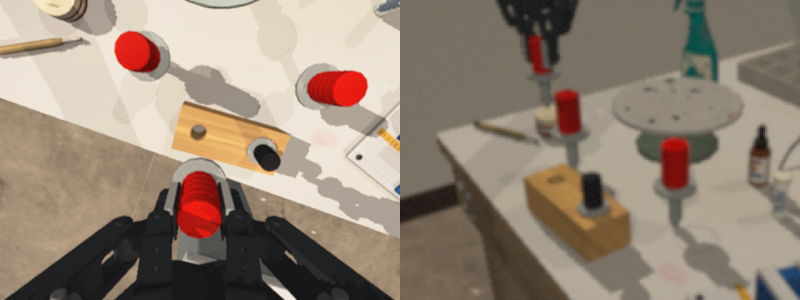

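The left half shows the pin gripped, with its collar's front edge at about (203,158) → full-res (284,221). The rack's left hole is empty and the black pin is in place. The right half shows the pin hanging upright and clear. I'll compute its offset in the hand.

```bash
python3 - <<'E'
from h import *
t,r=tool()
for zc in (-.0097,):
    for uv in [(284,221),(241,260),(325,260)]:
        p=ray('wrist',*uv,t[2]+zc); print(uv,r.inv().apply(p-t).round(4))
    for dx in (-.004,0,.004):
        print(dx,proj('wrist',t+r.apply([dx+.022,0,-zc])))
E
```

```text
(284, 221) [0.0254 0.0015 0.0096]
(241, 260) [ 0.0018 -0.0227  0.0097]
(325, 260) [0.0018 0.0248 0.0097]
-0.004 (np.float64(281.20842191568136), np.float64(233.5467051959701))
0 (np.float64(281.228527287952), np.float64(226.76453376698836))
0.004 (np.float64(281.24894561367495), np.float64(219.87679334207033))
```

Emit:
{"method": "drive_tool", "body": {"steps": [{"tx":-0.0014,"ty":0.03,"tz":0,"wx":0,"wy":0,"wz":0},{"tx":-0.0014,"ty":0.05,"tz":0,"wx":0,"wy":0,"wz":0},{"tx":-0.0014,"ty":0.05,"tz":0,"wx":0,"wy":0,"wz":0},{"tx":-0.0014,"ty":0.05,"tz":0,"wx":0,"wy":0,"wz":0},{"tx":-0.0014,"ty":0.05,"tz":0,"wx":0,"wy":0,"wz":0},{"tx":-0.0014,"ty":0.05,"tz":0,"wx":0,"wy":0,"wz":0},{"tx":-0.0014,"ty":0.05,"tz":0,"wx":0,"wy":0,"wz":0},{"tx":-0.001,"ty":0.038,"tz":0,"wx":0,"wy":0,"wz":0},{"tx":0,"ty":0.0202,"tz":0,"wx":0,"wy":0,"wz":0},{"tx":0,"ty":0,"tz":0.03,"wx":0,"wy":0,"wz":0},{"tx":0,"ty":0,"tz":0.03,"wx":0,"wy":0,"wz":0},{"tx":0,"ty":0,"tz":0,"wx":0,"wy":0,"wz":0}]}}

```text
clock: 7.98
tool_pos: [0.5674, -0.1256, 0.1677]
tool_rot: [-0.001, 0.983, 0.183, -0.003]
ft_force: [-0.9, 0.0, -1.3]
gripper_width: 0.314
grip_force: 39.6
```

Emit:
{"method": "drive_tool", "body": {"steps": [{"tx":0,"ty":0,"tz":0,"wx":0,"wy":0,"wz":0},{"tx":0,"ty":0,"tz":0,"wx":0,"wy":0,"wz":0}]}}

```text
clock: 8.22
tool_pos: [0.5701, -0.1267, 0.1717]
tool_rot: [0.0, 0.983, 0.182, 0.001]
ft_force: [0.0, 0.3, -1.1]
gripper_width: 0.313
grip_force: 39.6
```

```bash
python3 - <<'E'
from h import *
w=shot('wrist','w5.png');im=shot('scene','s5.png')
print(tool()[0],delta([.5687,-.1275,.077]),env.observe()['gripper_width'])
cv2.imwrite('pics/v5.png',np.hstack([cv2.resize(w[150:390,140:460,::-1],(400,300),interpolation=3),cv2.resize(im[180:300,280:440,::-1],(400,300),interpolation=3)]))
E
```

```text
[ 0.56983864 -0.12693494  0.17138343] [-0.0014  0.      0.0944] 0.31699656251623015
```

Emit:
{"method": "drive_tool", "body": {"steps": [{"tx":-0.0014,"ty":0,"tz":0.015,"wx":0,"wy":0,"wz":0},{"tx":0,"ty":0,"tz":0.015,"wx":0,"wy":0,"wz":0},{"tx":0,"ty":0,"tz":0.015,"wx":0,"wy":0,"wz":0},{"tx":0,"ty":0,"tz":0.008,"wx":0,"wy":0,"wz":0},{"tx":0,"ty":0,"tz":0.005,"wx":0,"wy":0,"wz":0},{"tx":0,"ty":0,"tz":0.003,"wx":0,"wy":0,"wz":0},{"tx":0,"ty":0,"tz":0,"wx":0,"wy":0,"wz":0},{"tx":0,"ty":0,"tz":0,"wx":0,"wy":0,"wz":0}]}}

```text
clock: 9.32
tool_pos: [0.5682, -0.1275, 0.1097]
tool_rot: [0.0, 0.983, 0.182, 0.0]
ft_force: [0.2, -0.2, -1.2]
gripper_width: 0.316
grip_force: 39.6
```

No contact, so the tip has passed the floor level. Lowering to just above home.

Emit:
{"method": "drive_tool", "body": {"steps": [{"tx":0,"ty":0,"tz":0.007,"wx":0,"wy":0,"wz":0},{"tx":0,"ty":0,"tz":0.007,"wx":0,"wy":0,"wz":0},{"tx":0,"ty":0,"tz":0.007,"wx":0,"wy":0,"wz":0},{"tx":0,"ty":0,"tz":0.005,"wx":0,"wy":0,"wz":0},{"tx":0,"ty":0,"tz":0.003,"wx":0,"wy":0,"wz":0},{"tx":0,"ty":0,"tz":0.002,"wx":0,"wy":0,"wz":0},{"tx":0,"ty":0,"tz":0,"wx":0,"wy":0,"wz":0},{"tx":0,"ty":0,"tz":0,"wx":0,"wy":0,"wz":0}]}}

```text
clock: 10.32
tool_pos: [0.5681, -0.1275, 0.0785]
tool_rot: [0.0, 0.983, 0.182, 0.0]
ft_force: [0.7, 0.5, -0.1]
gripper_width: 0.315
grip_force: 39.6
```

Emit:
{"method": "drive_tool", "body": {"steps": [{"tx":0,"ty":0,"tz":0.001,"wx":0,"wy":0,"wz":0},{"tx":0,"ty":0,"tz":0.001,"wx":0,"wy":0,"wz":0},{"tx":0,"ty":0,"tz":0,"wx":0,"wy":0,"wz":0},{"tx":0,"ty":0,"tz":0,"wx":0,"wy":0,"wz":0}]}}

```text
clock: 10.82
tool_pos: [0.5682, -0.1275, 0.0776]
tool_rot: [0.0, 0.983, 0.182, 0.0]
ft_force: [-3.9, 1.0, 10.5]
gripper_width: 0.316
grip_force: 41.1
```

Contact came at the expected home height (10 N). Releasing, then rising straight up.

Emit:
{"method": "drive_tool", "body": {"steps": [{"tx":0,"ty":0,"tz":-0.0005,"wx":0,"wy":0,"wz":0},{"tx":0,"ty":0,"tz":0,"wx":0,"wy":0,"wz":0},{"tx":0,"ty":0,"tz":0,"wx":0,"wy":0,"wz":0},{"tx":0,"ty":0,"tz":0,"wx":0,"wy":0,"wz":0},{"tx":0,"ty":0,"tz":0,"wx":0,"wy":0,"wz":0},{"tx":0,"ty":0,"tz":0,"wx":0,"wy":0,"wz":0},{"tx":0,"ty":0,"tz":0,"wx":0,"wy":0,"wz":0},{"tx":0,"ty":0,"tz":0,"wx":0,"wy":0,"wz":0}], "gripper": 0}}

```text
clock: 11.82
tool_pos: [0.568, -0.1275, 0.0768]
tool_rot: [0.0, 0.983, 0.182, 0.0]
ft_force: [0.1, 0.4, 0.4]
gripper_width: 1.001
grip_force: 0.0
```

Emit:
{"method": "drive_tool", "body": {"steps": [{"tx":0,"ty":0,"tz":-0.02,"wx":0,"wy":0,"wz":0},{"tx":0,"ty":0,"tz":-0.03,"wx":0,"wy":0,"wz":0},{"tx":0,"ty":0,"tz":-0.04,"wx":0,"wy":0,"wz":0},{"tx":0,"ty":0,"tz":-0.05,"wx":0,"wy":0,"wz":0},{"tx":-0.035,"ty":0,"tz":-0.03,"wx":0,"wy":0,"wz":0},{"tx":-0.035,"ty":0,"tz":0,"wx":0,"wy":0,"wz":0},{"tx":0,"ty":0,"tz":0,"wx":0,"wy":0,"wz":0},{"tx":0,"ty":0,"tz":0,"wx":0,"wy":0,"wz":0}]}}

```text
clock: 12.82
tool_pos: [0.503, -0.1523, 0.2469]
tool_rot: [0.0, 0.983, 0.182, 0.0]
ft_force: [-0.3, -0.2, 0.3]
gripper_width: 0.999
grip_force: 0.0
```

```bash
python3 - <<'E'
from h import *
w=shot('wrist','w6.png');im=shot('scene','s6.png')
print(tool()[0],env.observe()['gripper_width'],proj('wrist',[.5713,-.127,.068]))
cv2.imwrite('pics/v6.png',np.hstack([cv2.resize(w[20:260,130:450,::-1],(400,300),interpolation=3),cv2.resize(im[200:320,270:430,::-1],(400,300),interpolation=3)]))
E
```

```text
[ 0.50325825 -0.15192138  0.24654066] 0.997271157444678 (np.float64(281.12684766787817), np.float64(119.59525307243862))
```

View pics/v6.png

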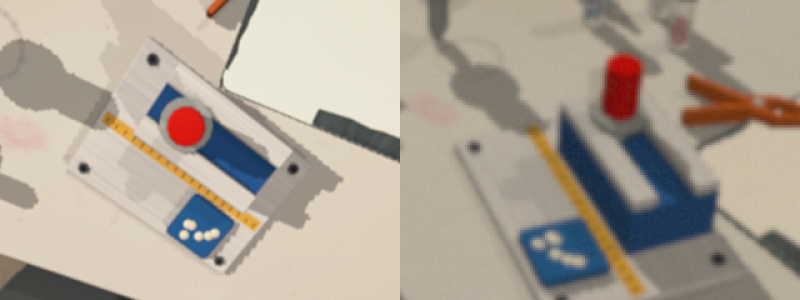

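The pin stands upright with its collar flat on both rims: (186,126) in the left half and (622,95) in the right half. The tile hasn't moved and the gripper is clear. Handing in.

```bash
python3 -c "
from workcell import env
print(env.job_done())"
```

```text
the job is handed in; nothing more can be done
None
```

The small red pin is in the lock hole on the blue stop block, with its collar flat on both rims and the gripper clear; the black pin and glass tile were left where they were, and the job was handed in at about 13 s.

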